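# Stand a torch gas cylinder in its bench bracket and strap it in

### The job

Put the small gas cylinder away upright in its bench bracket. Carry it level by its body, lay it between the bracket's foot cheeks with its foot butted against the heel plate and let go; then take it by the valve cap at the other end and tip it upright, the foot staying down on the bench, until it stands between the arms (never hoist it by the valve). Let go and swing the hinged strap fully shut across it, without disturbing the other things on the bench.

Things in the scene. Friction and masses are not known exactly. Their poses are not given: they have to be found in the camera images.
- cylinder: Small bare steel gas cylinder, 185 mm long, 48 mm thick, 0.4 to 0.8 kg, loose, lying on its side on the bench. Origin: half-way along the axis; own x runs along the axis from the foot to the valve. Full 48 mm thickness up to 135 mm from the foot, then a round shoulder; from 151 to 185 mm a dark fluted valve cap, 25 mm thick. Balance point about 80 mm from the foot. It can roll.
- cyl_mid (a point): Centre of the cylinder: point on its axis half-way along it, 92.5 mm from the foot; same axes as the cylinder.
- cyl_foot (a point): Centre of the cylinder's foot, on its axis (24 mm above the bench when lying, 0 when standing); same axes as the cylinder.
- cyl_valve (a point): Centre of the valve cap, on the axis 168 mm from the foot; same axes as the cylinder.
- heel (a point): Grey steel bracket bolted to the bench: the middle of the foot of its upright heel plate's front face, at bench height. x points back through the plate, y to its left, seen from its front. Plate 70 mm wide, 122 mm tall. In front, right and left of the middle: cheeks 14 mm high, 54 mm apart, 44 mm long, then flared to 57 mm out; above them, 93 to 113 mm high, two arms 56 mm apart, 34 mm long.
- strap (a joint): Hinge of the curved steel strap on the end of the bracket's left arm, rad: 0 shut across the front of the standing cylinder (about 5 mm clear of it, so the cylinder must stand well back), up to 2.9 swung open to the left; stiff (about 0.04 N m), stays where it is left. Strap 93 to 113 mm above the bench.
- strap_knob (a point): Middle of the upright black knob on the strap's free end, 130 mm above the bench: 12 mm thick, 37 mm tall, from 112 to 150 mm, its top 15 mm thick. It goes round the hinge pin at 87 mm radius, anticlockwise from above as the strap shuts; when shut it stands 38 mm in front of the heel plate and 54 mm right of its middle.
- strap_hinge (a point): Point on the strap's upright hinge pin, at the knob's height; 37 mm in front of the heel plate, 33 mm left of its middle.
- wire_spool: White wire spool with copper wire, 69x53x30 mm, loose bystander standing on the bench left of the bracket's front.
- marker: Marker pen, 133 mm long, 13 mm thick, loose bystander lying on the bench, far left.
- yellow_driver: Yellow-handled screwdriver, 163x24x24 mm, loose bystander lying on the bench, far right.
There are look-alikes about, which are no part of the job. There is more than one size of the part that bears heel; the job needs the larger.

How it is judged:
On the way, in this order (a step that is already met when the one before it is completed fails the run):
1. the cylinder lies between the cheeks with its foot against the heel plate, let go (x of cyl_foot in the frame of heel above -0.014 m and height (world z) of cyl_foot below 0.034 m and angle between cyl_mid's own x axis and vertical above 1.42 rad and angle between the x axis of cyl_mid and the x axis of heel, either way round below 0.17 rad and y of cyl_foot in the frame of heel between -0.01 and 0.01 m and contact force between the fingers and cylinder below 0.3 N), for 0.2 s.
2. it is half-way up, its foot still on the bench at the heel plate (angle between cyl_mid's own x axis and vertical between 0.4 and 1.2 rad and height (world z) of cyl_foot below 0.036 m and x of cyl_foot in the frame of heel above -0.055 m), for 0.1 s.
3. it stands upright in the bracket, let go (angle between cyl_mid's own x axis and vertical below 0.1 rad and height (world z) of cyl_foot below 0.006 m and x of cyl_foot in the frame of heel above -0.045 m and y of cyl_foot in the frame of heel between -0.01 and 0.01 m and contact force between the fingers and cylinder below 0.3 N), for 0.2 s.
At the end, for the whole second after the job is handed in: The cylinder stands upright on the bench (within 4 degrees), valve up, its axis 16 to 34 mm in front of the heel plate and within 10 mm of its middle, at rest, and the strap is shut across it (below 0.1 rad) (angle between cyl_mid's own x axis and vertical below 0.07 rad and height (world z) of cyl_foot below 0.005 m and x of cyl_foot in the frame of heel between -0.034 and -0.016 m and y of cyl_foot in the frame of heel between -0.01 and 0.01 m and value of joint strap below 0.1 rad and linear speed of cylinder below 0.02 m/s); the robot touches nothing.
It fails at once if the cylinder is tilted while its foot is off the bench (carried anything but level, or hoisted by the valve) (angle between cyl_mid's own x axis and vertical below 1.1 rad and height (world z) of cyl_foot above 0.05 m).
It fails at once if a bystander is moved by more than 3 cm (distance of any of wire_spool, marker, yellow_driver from where it was at the start of the episode above 0.03 m).
It also fails if it takes over 67 s, if anything falls off the work surface, if the arm or the gripper's body presses on something with over 40 N, if the wrist force passes 120 N, or if a joint passes its speed limit or range.

### The arm

A 7-joint arm with a two-finger parallel gripper is mounted at the origin on a cart in front of the work surface, level with it; the furniture and walls round the work are solid. World frame = base frame: x ahead of the robot, y to its left, z up, the work surface at z = 0. Lengths are in m, angles in rad, forces in N, time in s.
With the tool pointing down it reaches from about 0.425 to 0.95 m from the base axis. Payload 4.7 kg.
Tool frame: the origin (TCP) lies on the centre line of the jaws, within the pads' length; the fingertips stand robot.nose_length ahead of it and the grasp point (between the pads) lies 8 mm behind it (robot.nose_length is the distance from the TCP to the fingertips, in m); z points along the fingers, x is the direction in which the jaws open and shut, and the axes are right-handed (so a half turn about z gives the same grasp; the last joint's range is limited). The gripper opens to 85 mm and grips with 20 to 120 N. Pads are 22 mm wide; open, the fingers measure 114 mm over their backs; the gripper's body (76 mm by 85 mm) begins 54 mm behind the grasp point. The pads swing forward as they close: fully open they stand 13 mm farther back than shut.
Start: joints at [1.172, 0.469, -0.049, 1.532, 0.024, 1.141, -0.082], TCP at [0.244, -0.629, 0.242] pointing down, gripper open.
Joint ranges: [-2.59, 2.59], [-0.33, 1.99], [-1.39, 1.29], [0.1, 2.45], [-1.04, 4.18], [0.21, 1.99], [-2.66, 2.66]. Speed limits (rad/s): [2.57, 2.57, 3.14, 3.14, 3.14, 3.14, 3.14].

### API

Orientations are given as [roll, pitch, yaw] about the fixed x, y, z axes, in that order (R = Rz(yaw) Ry(pitch) Rx(roll)).
In Python, from plant import robot gives the robot as it stands. Calls block until the motion is done:
- robot.goto(position, orientation): joint-space move of the TCP to a pose.
- robot.move_straight(position, vel=0.15, attitude=None, contact_N=None): straight line of the TCP; attitude=None keeps the orientation; vel is the mean speed in m/s. With contact_N (N) it stops when the force on the tool has changed by that much, and returns True; else False.
- robot.move_joints(angles): joint-space move.
- robot.grip(opening, strength=None): opening from 0.0 (shut) to 1.0 (fully open); strength is the grip in N (None keeps the last); returns when the fingers have stopped.
- robot.sleep(seconds).
- robot.inverse_kinematics(position, orientation): joint angles nearest the present ones, or None.
- robot.sense(): the state.
- robot.grab_frame(name): name is "scene" or "top"; returns a dict with "image" (384x512x3 uint8, red, green, blue), "range_z" (384x512 float32, m along the optical axis (not along the pixel's ray), 0 where there is no reading), "fx", "fy", "cx", "cy" (pixels), "dist_coeffs" ([k1, k2, p1, p2, k3] as OpenCV has them; the pictures are not rectified), "R" (3x3) and "t" (3): a world point X has camera coordinates R X + t. Camera axes: x right, y down, z forward; pixel columns grow to the right and rows downward; lengths in m; the calibration is good to about 2 mm. A picture is of the moment at which its call begins.
A pose or a line that the arm cannot do raises robot.IKError and nothing moves.
- robot.close_job(): hands the job in, once; it reports no verdict.
The state is a dict: "t": time; "joint_pos": joint angles; "joint_velocities": joint speeds; "effort": joint torques, N m; "tcp_pos": TCP position; "tcp_rot": TCP orientation; "wrist_force": force on the tool from outside, world axes, zero at the start; "torque": the same for the moment, N m; "opening": opening from 0.0 (shut) to 1.0 (fully open).
Only numpy, scipy, OpenCV 4.12 (cv2) and the standard library are available. Lean on these libraries where they do the work, as an engineer would, in place of code of your own. Each camera call takes 0.05 s, during which the arm holds its last target. There are 200 camera calls.

## Working session

There is one attempt and no reset: what is moved stays moved. The work goes in short steps, each a Python script; the robot and the scene stay as the last script left them, time stands still between calls to the robot, and variables do not carry over. Pictures are saved under pics/ and viewed, about 8 in all and at most 12, crops included, and the job is handed in when it is done.

```bash
ls; mkdir -p pics
cat > h.py <<'E'
import numpy as np, cv2
from plant import robot
def frame(n):
    f=robot.grab_frame(n); np.savez('%s.npz'%n,**{k:np.array(v) for k,v in f.items()}); return f
def load(n): return dict(np.load('%s.npz'%n))
def save(f,name): cv2.imwrite('pics/'+name,f['image'][:,:,::-1])
def K(f): return np.array([[f['fx'],0,f['cx']],[0,f['fy'],f['cy']],[0,0,1.]])
def ray(f,u,v):
    p=cv2.undistortPoints(np.array([[[u,v]]],float),K(f),np.array(f['dist_coeffs']))[0,0]
    return np.array([p[0],p[1],1.])
def at_z(f,u,v,z):
    R=np.array(f['R']);t=np.array(f['t']);d=R.T@ray(f,u,v);c=-R.T@t
    return c+d*(z-c[2])/d[2]
def at_depth(f,u,v):
    R=np.array(f['R']);t=np.array(f['t']);return R.T@(ray(f,u,v)*f['range_z'][int(v),int(u)]-t)
def cloud(f):
    h,w=f['range_z'].shape;u,v=np.meshgrid(np.arange(w),np.arange(h))
    p=cv2.undistortPoints(np.stack([u,v],-1).reshape(-1,1,2).astype(float),K(f),np.array(f['dist_coeffs'])).reshape(h,w,2)
    z=f['range_z'];X=np.dstack([p[...,0]*z,p[...,1]*z,z])
    return (X-np.array(f['t']))@np.array(f['R'])
E
python3 - <<'E'
from h import *
a=frame('scene');b=frame('top');save(a,'s0.png');save(b,'t0.png')
for f in(a,b): print(-np.array(f['R']).T@f['t'],np.array(f['R']).round(2).tolist(),f['fx'])
s=robot.sense();print(s['tcp_pos'],s['tcp_rot'],s['wrist_force'],robot.nose_length)
E
```

```text
pics
[-0.36198923  0.50578943  0.81453071] [[-0.51, -0.86, 0.02], [-0.48, 0.26, -0.84], [0.72, -0.43, -0.55]] 482.07153608311694
[ 0.49728945 -0.04947768  1.30557569] [[-0.01, -1.0, 0.01], [-1.0, 0.01, -0.05], [0.05, -0.02, -1.0]] 410.2044836699372
[ 0.24382919 -0.62887696  0.24136952] [ 3.14156317e+00  1.76485158e-03 -1.20089786e+00] [-1.14476701  1.37517717 -0.22748283] 0.011
```

View pics/t0.png

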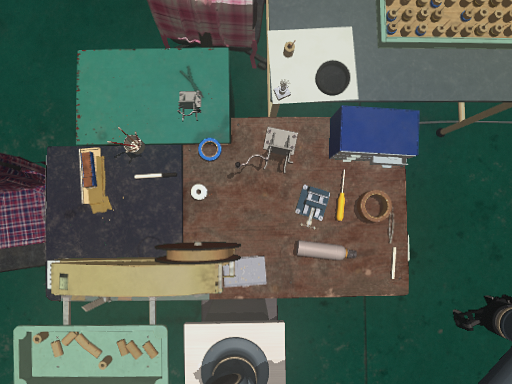

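View pics/s0.png

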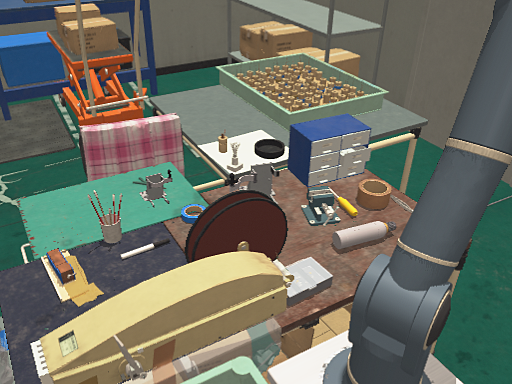

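Run:
```python
from h import *
a=load('scene');b=load('top')
c=b['image'][115:270,180:370];d=a['image'][150:260,215:400]
c=cv2.resize(c,None,fx=4,fy=4,interpolation=2)
cv2.imwrite('pics/c0.png',c[:600,:,::-1])
X=cloud(b)
for n,(u,v) in dict(br=(280,140),br2=(190,97),brd=(130,70),cyl=(318,249),valve=(348,253),spool=(199,191),blue=(312,203),mark=(148,176),drv=(341,205)).items(): print(n,X[v,u].round(3))
# cylinder points
m=(X[...,2]>.012)&(X[...,2]<.08); m[:235]=0;m[265:]=0;m[:,:285]=0;m[:,365:]=0
P=X[m];print(len(P),P.min(0),P.max(0));
q=P[:,:2]-P[:,:2].mean(0);w,v=np.linalg.eigh(q.T@q);print(P[:,:2].mean(0),v[:,1],(q@v[:,1]).min(),(q@v[:,1]).max())
# bracket
m=(X[...,2]>.01)&(X[...,2]<.2);m[:120]=0;m[180:]=0;m[:,:222]=0;m[:,305:]=0
for r in range(120,180,3): print(r,' '.join('%3d'%(1000*z) for z in X[r,228:304:3,2]))
```

```text
br [ 0.726 -0.153  0.006]
br2 [0.87  0.134 0.003]
brd [0.963 0.329 0.002]
cyl [ 0.381 -0.261  0.045]
valve [ 0.366 -0.356  0.034]
spool [ 0.567  0.108 -0.004]
blue [ 0.522 -0.241  0.073]
mark [0.616 0.267 0.013]
drv [ 0.515 -0.34   0.023]
818 [ 0.3475135  -0.38210357  0.01491859] [ 0.40567086 -0.19539066  0.05392726]
[ 0.37551004 -0.27833258] [0.1261775  0.99200768] -0.1047136931468387 0.0809410836104917
120   6  -1  -2   1   0  -1  -2   0  -1  -1   1   0   3  -3   2   0   5  -2   0   3   0   0   0  -2  -2  -1
123   2   0   0  -4   1  -1  -1   0   0   2   0   1   1  -2   3   0   6   0   4   0   0  -1  -2   1   0   0
126   3   3   0   0   2   0   0   3   0  -4   1  -7   5   0  -1   0   1   1   0   1   0  -4  -1   1   1  -1
129  -3   1   1  -1   1  -3   2  -1   1   0   3   0  -3   4   8   5   4   8   0   4   0  -3  -3  -5  -1   0
132  -1  -2   0   0   1   0  -1   0  -2  -2  -5   0   0   3  12   1   2   4   6   7   7  10   9  -1   0   0
135  -2   1   0   0   0  -3   0   0   2  -2   1   0   0   9   6  17   4  13   6   5   8   1   6   6   2   0
138   2  -2  -2   2   1   0  -1  -1  -3   0 
[... 768 characters left out ...]
114   2   3  -3   2   3   8 112   0   1   0   4  -2
162   2  -3   0 145   0   0  -1  -1   0  -4   1   0   0  13   2   3   3   0  -1  18 114 112  -2   1  -3   0
165   0   0   3 148 118 102   3   2  -2  -2   0   0   3   2   0   4  -1  -3   0  14   4   1   3  -6   1   4
168   3   2   0 112   4   0   6   0  -2   3  -2  -5  10  -5   4   1   1   0  -3   2   0   3   2  -1  -4  -2
171   2   2   5   3   4   1   0   0   0   1   0  -1   2  -3   4  -1   0  -4  -2   8  -2   0  -2   2  -1   5
174   2   1   3   1   0   3   1   0   4   0  -3   1  -4   1   0   2  -1   1   2   0   3   2   2  -3  -2 1305
177   0  -4  -3   2   0   4   4  -1  -2   1   0  -1   4  -1   0   2   1   0   3   0   1   2  -1  -1  -4  -1
```

View pics/c0.png

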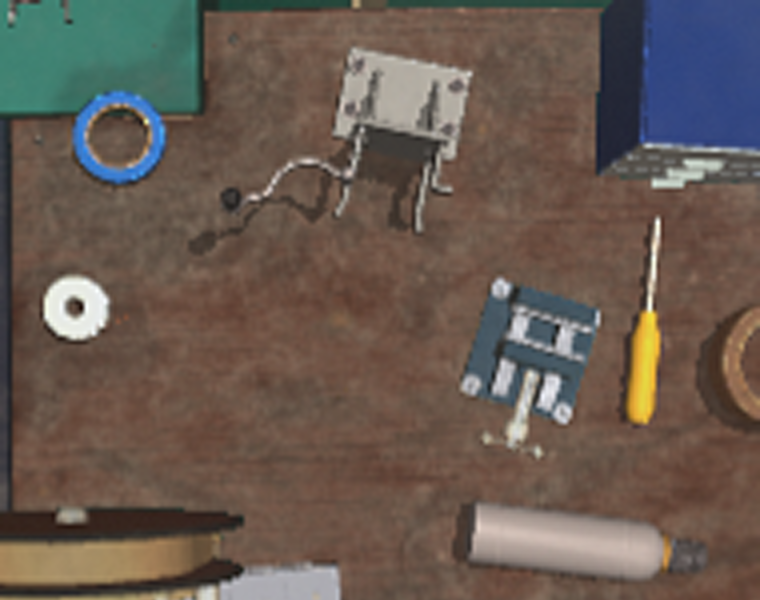

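```bash
cat > fit.py <<'E'
from h import *
from scipy.optimize import minimize
b=load('top');X=cloud(b)
S=X[130:170,225:310].reshape(-1,3);S=S[(S[:,2]>95)*0+(S[:,2]>.095)&(S[:,2]<.16)]
k=S[S[:,2]>.125];
# segments of model in heel frame (x back, y left)
P=S[(S[:,2]>.1)&(S[:,2]<.13)]
def loc(p,Q):
    c,s=np.cos(p[2]),np.sin(p[2]);d=Q[:,:2]-p[:2];return np.c_[c*d[:,0]+s*d[:,1],-s*d[:,0]+c*d[:,1]]
def box(L,x0,x1,y0,y1):
    dx=np.maximum(np.maximum(x0-L[:,0],L[:,0]-x1),0);dy=np.maximum(np.maximum(y0-L[:,1],L[:,1]-y1),0);return np.hypot(dx,dy)
def cost(p):
    L=loc(p,P);d=np.minimum.reduce([box(L,0,.004,-.035,.035),box(L,-.036,0,.028,.032),box(L,-.036,0,-.032,-.028)])
    return np.minimum(d,.008).__pow__(2).sum()
best=min((minimize(cost,[x,y,a],method='Nelder-Mead',options=dict(maxiter=800,xatol=1e-5,fatol=1e-10)) for x in(.68,.7,.72) for y in(-.17,-.155,-.14) for a in(-.4,-.2,0,.2)),key=lambda r:r.fun)
p=best.x;print(p,best.fun,len(P))
L=loc(p,P);o=np.argsort(L[:,0])
print(np.c_[L[o]*1000,P[o,2]*1000].round().astype(int).tolist())
print('knob',k.mean(0),loc(p,k).mean(0))
R=np.array(b['R']);t=np.array(b['t'])
def proj(x,y,z):
    c,s=np.cos(p[2]),np.sin(p[2]);W=np.array([p[0]+c*x-s*y,p[1]+s*x+c*y,z])
    return cv2.projectPoints(W.reshape(1,3),cv2.Rodrigues(R)[0],t,K(b),np.array(b['dist_coeffs']))[0].ravel()
s=8;u0,v0=232,128
im=cv2.resize(b['image'][128:188,232:312],None,fx=s,fy=s,interpolation=2)[:,:,::-1].copy()
def ln(a,c,col):
    q=[tuple(int(w) for w in ((proj(*e)-[u0,v0]+.5)*s)) for e in(a,c)];cv2.line(im,q[0],q[1],col,1)
ln((0,-.035,.122),(0,.035,.122),(0,0,255))
ln((0,-.035,0),(0,.035,0),(255,0,255))
for y in(-1,1):
    ln((0,y*.028,.113),(-.034,y*.028,.113),(0,255,0));ln((0,y*.027,.014),(-.044,y*.027,.014),(255,255,0));ln((0,y*.035,0),(0,y*.035,.122),(255,0,255))
h=(-.037,.033,.13);ln((h[0],h[1],.0),h,(0,255,255))
cv2.imwrite('pics/fit.png',im)
E
python3 fit.py
```

```text
[ 0.68 -0.17 -0.4 ] 0.0 0
[]
knob [nan nan nan] [nan nan]fit.py:19: RuntimeWarning: Mean of empty slice.
  print('knob',k.mean(0),loc(p,k).mean(0))
  ret = um.true_divide(
```

View pics/fit.png

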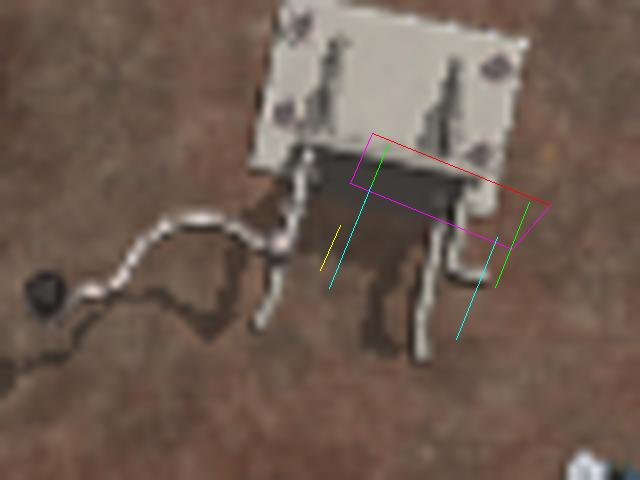

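```bash
sed -i 's/S=S\[(S\[:,2\]>95)\*0+(S/S=S[(S/' fit.py; python3 fit.py
```

```text
[ 0.68256825 -0.14213557 -0.18347748] 0.003998917502386632 193
[[-78, 112, 113], [-78, 109, 114], [-76, 112, 124], [-76, 110, 124], [-76, 116, 113], [-75, 119, 105], [-75, 107, 119], [-73, 119, 115], [-71, 105, 112], [-68, 105, 118], [-67, 103, 109], [-66, 100, 105], [-65, 97, 103], [-64, 100, 112], [-64, 97, 115], [-63, 94, 112], [-62, 91, 111], [-61, 89, 102], [-60, 92, 116], [-59, 89, 116], [-59, 86, 113], [-56, 87, 116], [-53, 87, 116], [-52, 84, 111], [-49, 85, 109], [-47, 85, 116], [-46, 82, 110], [-43, 83, 113], [-42, 80, 112], [-41, 33, 115], [-40, 30, 117], [-40, 80, 115], [-39, 36, 102], [-39, 78, 114], [-39, 36, 119], [-39, 34, 121], [-38, 39, 107], [-37, 75, 103], [-37, 31, 115], [-37, 28, 117], [-37, -38, 109], [-36, -36, 105], [-36, -41, 110], [-36, 40, 116], [-36, 34, 123], [-36, 37, 118], [-36, 42, 110], [-36, 31, 125], [-36, 75, 112], [-35, -31, 115], [-35, 72, 111], [-35, -45, 102], [-35, 28, 120], [-34, -35, 111], [-34, -29, 103], [-34, -37, 114], [-34, 69, 109], [-34, 46, 115], [-34, 67, 110], [-34, -40, 112], [-33, -43, 115], [-33, 49, 106], [-33, 43, 113], [-33,
[... 1330 characters left out ...]
9, 110], [1, -10, 122], [1, -25, 120], [2, -28, 122], [2, 4, 106], [2, 23, 123], [2, 5, 123], [2, 8, 119], [2, -13, 123], [2, -30, 122], [2, -15, 124], [2, 31, 110], [2, 25, 116], [2, -33, 123], [2, 20, 121], [3, -18, 123], [3, -1, 122], [3, -3, 124], [3, 29, 125], [3, 32, 122], [3, -36, 122], [3, 17, 119], [3, -21, 123], [3, 2, 115], [4, -6, 123], [4, 14, 119], [4, 26, 123], [4, 11, 118], [4, -9, 121], [5, -24, 118], [5, 6, 123], [5, 8, 119], [5, 23, 121], [5, -27, 119], [5, 3, 124], [5, 20, 122], [5, 17, 123], [5, -30, 119], [5, -12, 118], [6, -15, 120], [6, 15, 124], [6, 0, 120], [6, 32, 120], [7, 29, 119], [7, 26, 120]]
knob [ 0.63775663 -0.02922018  0.14676179] [-0.06466085  0.10284426]
```

View pics/fit.png

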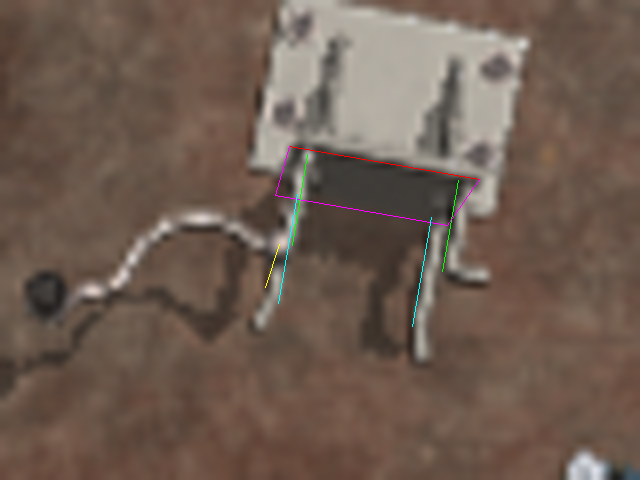

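```bash
cat >> h.py <<'E'
from scipy.spatial.transform import Rotation as Ro
H=np.array([.6826,-.1421]);HY=-.1835
hx=np.array([np.cos(HY),np.sin(HY),0]);hy=np.array([-hx[1],hx[0],0]);ez=np.array([0,0,1.])
def W(x,y,z): return np.r_[H,0]+hx*x+hy*y+ez*z
def rpy(a,j):
    a=a/np.linalg.norm(a);R=np.c_[j,np.cross(a,j),a];return Ro.from_matrix(R).as_euler('xyz')
def tcp(g,a): return np.asarray(g)+.008*a/np.linalg.norm(a)   # grasp point -> TCP
def tilt(b): return hx*np.sin(b)-ez*np.cos(b)   # b>0: fingers point towards the plate
def tip(th,r=.168,back=0.):  # cap centre in heel frame at elevation th
    return W(-.024*np.sin(th)-r*np.cos(th)-back,0,.024*np.cos(th)+r*np.sin(th))
CF=np.array([.3857,-.198,0]);CD=np.array([-.126,-.992,0])
E
python3 - <<'E'
from h import *
dn=-ez
j=np.array([.992,-.126,0])
for s in(1,-1):
  print('pick',robot.inverse_kinematics(tcp(CF+.092*CD+.024*ez,dn),rpy(dn,s*j)))
  print('place',robot.inverse_kinematics(tcp(W(-.152,0,.025),dn),rpy(dn,-s*hy)))
for s in(1,-1):
  for th in(0,.8,1.57):
    ok=[b for b in range(-60,61,10) if robot.inverse_kinematics(tcp(tip(th),tilt(np.radians(b))),rpy(tilt(np.radians(b)),s*hy)) is not None]
    print('tip',s,th,ok)
b=load('top')
k=at_z(b,237.3,164.6,.149);print(k,(k[:2]-H)@hx[:2],(k[:2]-H)@hy[:2])
E
```

```text
pick [ 0.83204872  0.51019986 -0.32478209  2.16893504  0.32628852  0.50770961
  0.13242046]
place [ 0.23697987  0.56550544 -0.13308735  2.01216537  0.13175728  0.57188738
 -1.74085478]
pick [ 0.38381799  0.49686713  0.23011944  2.19467397 -0.24101351  0.4729547
 -2.46559754]
place [ 0.59319496  0.64571445 -0.60529526  1.99122068  0.57606283  0.67973906
  1.00784482]
tip 1 0 [-60, -50, -40, -30, -20, -10, 0, 10, 20, 30]
tip 1 0.8 [-60, -50, -40, -30, -20, -10, 0, 10, 20, 30, 40]
tip 1 1.57 [-40, -30, -20, -10, 0, 10, 20, 30, 40, 50, 60]
tip -1 0 [-60, -50, -40, -30, -20, -10, 0, 10, 30]
tip -1 0.8 [-60, -50, -40, -30, -20, -10, 0, 10, 20, 40]
tip -1 1.57 [-40, -30, -20, -10, 0, 10, 20, 30, 50, 60]
[ 0.63213388 -0.01931634  0.149     ] -0.07202342224929202 0.1115136010070101
```

Run:
```python
from h import *
dn=-ez; j=np.array([.992,-.126,0]);o=rpy(dn,j)
g=CF+.092*CD
robot.goto(tcp(g+.16*ez,dn),o)
robot.move_straight(tcp(g+.026*ez,dn),vel=.15)
robot.grip(0.3,60)
s=robot.sense();print(s['t'],s['opening'],s['tcp_pos'])
robot.move_straight(tcp(g+.16*ez,dn),vel=.12)
o2=rpy(dn,-hy)
robot.goto(tcp(W(-.165,0,.17),dn),o2)
s=robot.sense();print(s['t'],s['opening'],s['tcp_pos'],s['wrist_force'])
a=frame('scene');b=frame('top');
im=np.vstack([cv2.resize(b['image'][130:260,220:350],(400,400)),]);im2=cv2.resize(a['image'][150:310,200:400],(500,400))
cv2.imwrite('pics/carry.png',np.hstack([im,im2])[:,:800,::-1])
```

```text
2.9833 0.5441575861248317 [ 0.37439407 -0.28957535  0.01895992]
5.9833 0.5438228781171994 [ 0.51998342 -0.11251496  0.16168416] [-0.2371525   0.11863961 -4.73553472]
```

View pics/carry.png

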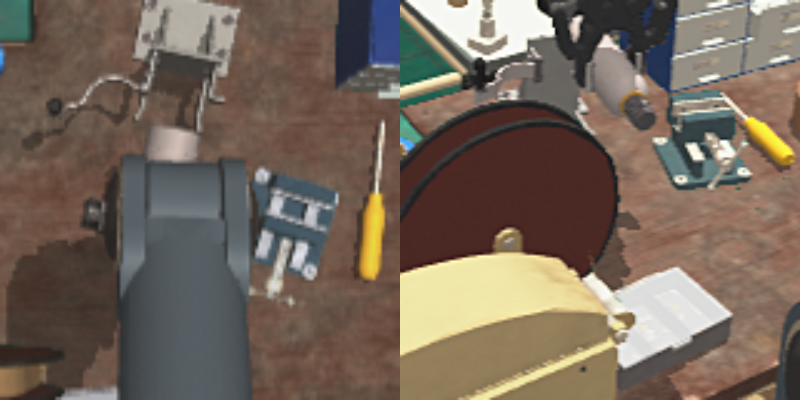

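Run:
```python
from h import *
b=load('top');X=cloud(b)[165:185,262:290].reshape(-1,3);X=X[(X[:,2]>.13)&(X[:,2]<.21)]
x=(X[:,:2]-H)@hx[:2];y=(X[:,:2]-H)@hy[:2]
print(len(X),x.max(),X[:,2].max())
for a in np.arange(-.12,-.06,.006):
    m=(x>a)&(x<a+.006)
    if m.sum()>3: print(round(a,3),m.sum(),y[m].min().round(4),y[m].max().round(4),y[m].mean().round(4),X[m,2].max().round(3))
```

```text
181 -0.07703998013304211 0.19517317328135864
-0.108 27 -0.0193 0.022 0.0045 0.195
-0.102 34 -0.0219 0.023 0.0009 0.194
-0.096 38 -0.0215 0.0237 0.0018 0.193
-0.09 36 -0.0198 0.0242 0.0016 0.192
-0.084 38 -0.0226 0.0232 0.0011 0.193
-0.078 7 -0.0152 0.0183 0.0047 0.189
```

Run:
```python
from h import *
f=lambda x,z:np.r_[W(x,0,0)[:2],z]
def st(m): s=robot.sense();print(m,round(s['t'],2),s['tcp_pos'],(s['tcp_pos'][:2]-H)@hx[:2],s['wrist_force'])
robot.move_straight(f(-.152,.06),vel=.12)
print(robot.move_straight(f(-.152,.0205),vel=.06,contact_N=8));st('down')
print(robot.move_straight(f(-.075,.0205),vel=.04,contact_N=8));st('in')
z=robot.sense()['tcp_pos'][2]
b=frame('top')
a=frame('scene')
cv2.imwrite('pics/in.png',np.hstack([cv2.resize(b['image'][130:230,230:330],(400,400)),cv2.resize(a['image'][150:230,230:310],(400,400))])[:,:,::-1])
```

```text
False
down 7.9 [ 0.53344667 -0.11436141  0.02051326] -0.15171071470868716 [-0.31631315  0.09431347 -4.75255107]
True
in 9.37 [ 0.59503214 -0.1257123   0.01904993] -0.08908798648906295 [0.04902492 1.12687896 1.71950094]
```

View pics/in.png

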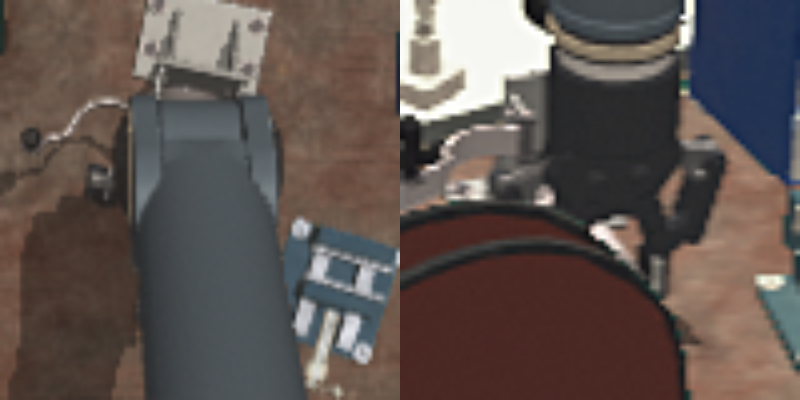

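Run:
```python
from h import *
robot.grip(.72); robot.sleep(.4)
s=robot.sense();p=np.array(s['tcp_pos']);print(s['t'],s['wrist_force'])
robot.move_straight(p+[0,0,.10],vel=.12)
bt=np.radians(30);a=tilt(bt);o=rpy(a,-hy)
g=tip(0);print(robot.inverse_kinematics(tcp(g+.004*ez,a),o))
robot.goto(tcp(g+.12*ez-.09*hx,a),o)
b=frame('top');print(robot.sense()['t'])
im=cv2.resize(b['image'][135:235,235:335],(700,700),interpolation=2)[:600]
cv2.imwrite('pics/laid.png',im[:,:,::-1])
X=cloud(b)[135:230,235:320].reshape(-1,3)
x=(X[:,:2]-H)@hx[:2];y=(X[:,:2]-H)@hy[:2]
for q in np.arange(-.19,0,.012):
    m=(x>q)&(x<q+.012)&(X[:,2]>.01)&(X[:,2]<.06)&(abs(y)<.04)
    if m.sum()>3: print(round(q,3),m.sum(),y[m].min().round(4),y[m].max().round(4),y[m].mean().round(4),X[m,2].max().round(3))
```

```text
10.1667 [-0.60446913  0.66982053 -0.14979925]
[-0.00447313  0.49408695  0.14403305  2.39197604  3.25107186  0.26440917
  1.37826859]Traceback (most recent call last):
  File "<stdin>", line 7, in <module>
plant.IKError: the arm cannot take that pose within its joint ranges
```

Run:
```python
from h import *
for s in(1,-1):
 for d in(0,10,15,20,25,30):
  a=tilt(np.radians(d));o=rpy(a,s*hy)
  for n,g in(('g',tip(0)+.003*ez),('up',tip(0)+.08*ez),('back',tip(0)+.1*ez-.03*hx)):
    q=robot.inverse_kinematics(tcp(g,a),o);print(s,d,n,None if q is None else q.round(2))
 for th,d in((.4,0),(.8,-15),(1.2,-25),(1.5,-40),(1.5,-30),(1.5,0)):
  a=tilt(np.radians(d));q=robot.inverse_kinematics(tcp(tip(th),a),rpy(a,s*hy));print(s,'th',th,d,None if q is None else q.round(2))
```

```text
1 0 g [ 0.96  0.92 -1.19  2.01  1.06  1.02  0.62]
1 0 up [ 0.97  0.74 -1.18  1.97  0.83  1.02  0.78]
1 0 back [ 1.    0.65 -1.18  2.02  0.73  0.98  0.84]
1 10 g [ 0.99  0.88 -1.19  2.12  1.26  0.87  0.44]
1 10 up [ 1.01  0.67 -1.18  2.09  0.96  0.82  0.66]
1 10 back [ 1.05  0.56 -1.17  2.14  0.85  0.77  0.74]
1 15 g [ 1.    0.86 -1.19  2.18  1.4   0.81  0.32]
1 15 up [ 1.03  0.64 -1.18  2.14  1.07  0.73  0.57]
1 15 back [ 1.06  0.53 -1.17  2.19  0.94  0.67  0.65]
1 20 g [ 0.77  0.63 -0.81  2.25  1.48  0.45  0.16]
1 20 up [ 1.05  0.62 -1.18  2.2   1.22  0.66  0.43]
1 20 back [ 1.08  0.5  -1.17  2.25  1.09  0.58  0.52]
1 25 g [ 0.9   0.72 -0.99  2.29  1.76  0.59 -0.07]
1 25 up [ 1.06  0.61 -1.18  2.25  1.41  0.6   0.25]
1 25 back [ 1.09  0.48 -1.18  2.3   1.29  0.51  0.32]
1 30 g [ 1.03  0.88 -1.18  2.34  1.94  0.8  -0.15]
1 30 up [ 0.63  0.37 -0.6   2.33  1.69  0.24 -0.12]
1 30 back [ 0.82  0.32 -0.8   2.37  1.53  0.27  0.03]
1 th 0.4 0 [ 0.97  0.79 -1.18  1.97  0.88  1.02  0.75]
1 th 0.8 -15 [ 0.88  0.86 -1.18  1.7   0.68  1.39  0.9 ]
1 th 1.2 -25 [ 0.77  0.98 -1.18  1.43  0.66  1.69
[... 621 characters left out ...]
7 -0.18  2.23  0.17  0.4  -1.79]
-1 20 g None
-1 20 up [ 0.21  0.32 -0.11  2.24  0.24  0.24 -1.86]
-1 20 back [ 0.24  0.24 -0.14  2.29  0.22  0.27 -1.85]
-1 25 g [-0.26  0.53  0.47  2.35  4.11  0.24  0.49]
-1 25 up None
-1 25 back [ 0.66  0.29 -0.62  2.32  0.95  0.25 -2.55]
-1 30 g [-0.    0.5   0.14  2.39  3.25  0.27  1.38]
-1 30 up None
-1 30 back None
-1 th 0.4 0 [ 0.28  0.45 -0.18  2.01  0.13  0.69 -1.74]
-1 th 0.8 -15 [ 0.27  0.54 -0.18  1.74  0.08  1.14 -1.7 ]
-1 th 1.2 -25 [ 0.25  0.67 -0.17  1.47  0.07  1.45 -1.68]
-1 th 1.5 -40 [ 0.23  0.88 -0.15  1.14  0.05  1.82 -1.67]
-1 th 1.5 -30 [ 0.24  0.78 -0.16  1.26  0.07  1.62 -1.67]
-1 th 1.5 0 [ 0.27  0.53 -0.18  1.64  0.11  0.98 -1.7 ]
```

Run:
```python
from h import *
a=tilt(np.radians(8));o=rpy(a,-hy)
robot.goto(tcp(tip(0)+.10*ez-.03*hx,a),o)
b=frame('top');print(robot.sense()['t'])
im=cv2.resize(b['image'][135:235,235:335],(600,600),interpolation=2)
cv2.imwrite('pics/laid.png',im[:,:,::-1])
X=cloud(b)[135:230,235:320].reshape(-1,3)
x=(X[:,:2]-H)@hx[:2];y=(X[:,:2]-H)@hy[:2]
for q in np.arange(-.19,0,.012):
    m=(x>q)&(x<q+.012)&(X[:,2]>.01)&(X[:,2]<.06)&(abs(y)<.04)
    if m.sum()>3: print(round(q,3),m.sum(),y[m].min().round(4),y[m].max().round(4),y[m].mean().round(4),X[m,2].max().round(3))
```

```text
11.7083
-0.178 29 -0.0093 0.0142 0.0031 0.041
-0.166 30 -0.0093 0.0147 0.0029 0.042
-0.154 46 -0.0171 0.0215 0.0026 0.05
-0.142 57 -0.0211 0.0237 0.0023 0.053
-0.13 58 -0.0204 0.0251 0.0025 0.052
-0.118 60 -0.0211 0.0255 0.0029 0.052
-0.106 58 -0.0212 0.0256 0.0034 0.057
-0.094 58 -0.0208 0.0253 0.0026 0.052
-0.082 60 -0.0212 0.0244 0.0015 0.051
-0.07 59 -0.0324 0.0252 0.0022 0.052
-0.058 67 -0.0351 0.0334 0.002 0.051
-0.046 68 -0.0324 0.0313 0.0016 0.052
-0.034 63 -0.033 0.0297 -0.0002 0.052
-0.022 66 -0.0322 0.0303 -0.0003 0.052
-0.01 70 -0.0333 0.0294 -0.0023 0.056
```

View pics/laid.png

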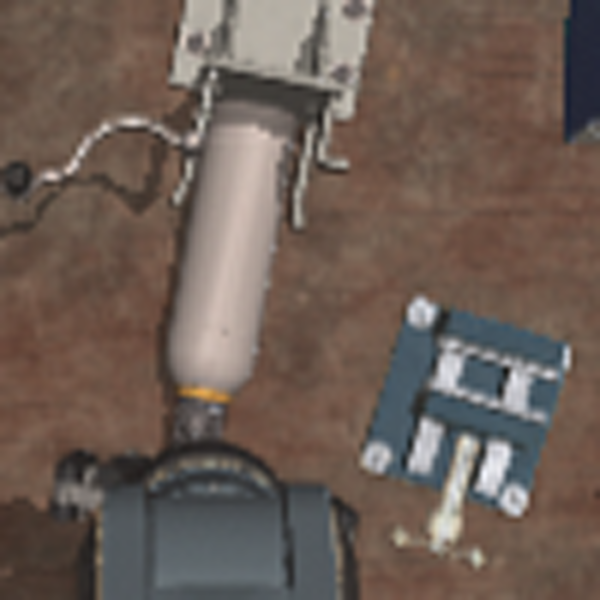

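Run:
```python
from h import *
def at(th,d,y=.001): a=tilt(np.radians(d));return tcp(tip(th,back=.001)+y*hy,a),rpy(a,-hy)
p,o=at(0,8);robot.move_straight(p+.03*ez,vel=.12,attitude=o)
print(robot.move_straight(p+.001*ez,vel=.06,attitude=o,contact_N=10));robot.grip(.1,35)
s=robot.sense();print(s['t'],s['opening'],s['wrist_force'])
for k in range(1,13):
    th=np.radians(7*k);d=8-48*k/12
    p,o=at(th,d)
    robot.move_straight(p,vel=.07,attitude=o)
    s=robot.sense();print(7*k,round(s['t'],2),round(s['opening'],3),np.round(s['wrist_force'],1),np.round(s['torque'],2))
    if np.linalg.norm(s['wrist_force'])>45: print('stop');break
b=frame('top');a=frame('scene')
cv2.imwrite('pics/up.png',np.hstack([cv2.resize(b['image'][130:210,230:310],(400,400)),cv2.resize(a['image'][120:220,220:320],(400,400))])[:,:,::-1])
```

```text
False
13.5417 0.28125899267302357 [-0.74456037  0.51564978  2.76864408]
7 13.97 0.282 [ 0.7 -0.1 -3.5] [0.03 0.13 0.02]
14 14.4 0.283 [ 0.4  0.4 -2.6] [ 0.02 -0.01  0.01]
21 14.82 0.274 [ 0.3  0.2 -3.6] [ 0.02 -0.12  0.02]
28 15.22 0.276 [ 0.7  0.  -4.5] [-0.07 -0.2   0.01]
35 15.63 0.283 [-0.4  1.  -4.1] [-0.07 -0.35  0.05]
42 16.03 0.28 [ 0.6  0.3 -4.7] [-0.09 -0.34 -0.02]
49 16.43 0.278 [ 0.1  0.4 -5.6] [-0.14 -0.45  0.02]
56 16.83 0.278 [ 0.5 -1.2 -4.4] [-0.24 -0.64  0.07]
63 17.23 0.281 [-0.6 -1.3 -5.1] [-0.26 -0.71  0.02]
70 17.64 0.278 [-2.1  0.2 -1.9] [-0.27 -0.18 -0.01]
77 18.06 0.279 [-3.4 -0.3  1.9] [-0.09  0.66  0.01]
84 18.48 0.277 [-2.5  0.2  6. ] [-0.09  1.18  0.09]
```

View pics/up.png

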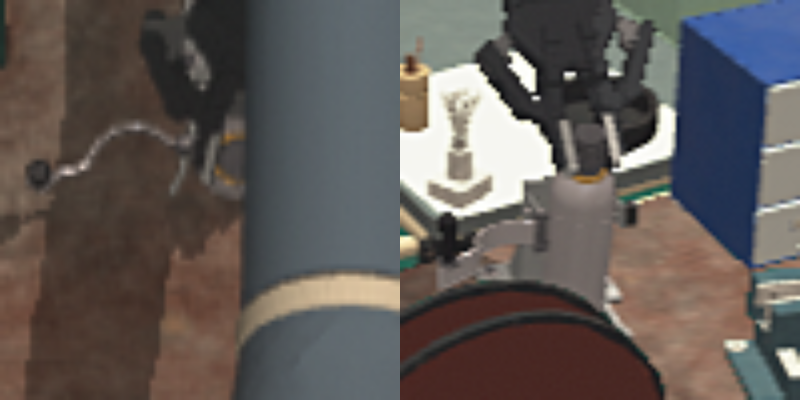

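```bash
cat > ax.py <<'E'
from h import *
from scipy.optimize import least_squares
def axis(f,zr=(.04,.13)):
    X=cloud(f)[120:260,220:330].reshape(-1,3);D=X-np.r_[H,0];L=np.c_[D@hx,D@hy,X[:,2]]
    m=(L[:,2]>zr[0])&(L[:,2]<zr[1])&(abs(L[:,1])<.024)&(L[:,0]>-.09)&(L[:,0]<-.008);L=L[m]
    r=lambda p:np.hypot(L[:,0]-p[0]-p[2]*(L[:,2]-.08),L[:,1]-p[1]-p[3]*(L[:,2]-.08))-.024
    s=least_squares(r,[-.03,0,0,0],loss='soft_l1',f_scale=.002)
    p=s.x;print(len(L),'at z=.08:',p[:2].round(4),'slope',p[2:].round(3),'foot',(p[:2]-.08*p[2:]).round(4),'res',np.median(abs(r(p))).round(4))
if __name__=='__main__': axis(load('scene'))
E
python3 ax.py
```

```text
250 at z=.08: [-0.0302  0.0058] slope [-0.144 -0.008] foot [-0.0187  0.0065] res 0.0012
```

Run:
```python
from h import *
from ax import axis
a=tilt(np.radians(-40));o=rpy(a,-hy)
robot.move_straight(tcp(tip(np.radians(88),back=.001)+.001*hy,a),vel=.05,attitude=o)
s=robot.sense();print(s['t'],s['wrist_force'],s['torque'])
axis(frame('scene'))
robot.grip(.55);robot.sleep(.3)
axis(frame('scene'))
s=robot.sense();p=np.array(s['tcp_pos'])
robot.move_straight(p-.09*a,vel=.12)
robot.sleep(.2);f=frame('scene');axis(f)
b=frame('top');print(robot.sense()['t'])
cv2.imwrite('pics/stand.png',np.hstack([cv2.resize(b['image'][130:210,230:310],(400,400)),cv2.resize(f['image'][120:220,220:320],(400,400))])[:,:,::-1])
```

```text
18.9667 [-2.70144493 -1.19773561  7.65728681] [-0.10346468  1.40479261  0.11132945]
272 at z=.08: [-0.0248  0.0061] slope [-0.067  0.007] foot [-0.0194  0.0055] res 0.0013
295 at z=.08: [-0.0196  0.006 ] slope [ 0.008 -0.019] foot [-0.0202  0.0075] res 0.0012Traceback (most recent call last):
  File "<stdin>", line 10, in <module>
plant.IKError: the arm cannot follow that straight line within its joint ranges
```

Run:
```python
from h import *
from ax import axis
p=np.array(robot.sense()['tcp_pos'])
robot.move_straight(p+.07*ez,vel=.12,attitude=rpy(tilt(np.radians(-30)),-hy))
robot.goto(p+.13*ez-.12*hx,rpy(-ez,-hy))
robot.sleep(.2);f=frame('scene');axis(f)
b=frame('top');s=robot.sense();print(s['t'],s['wrist_force'],s['opening'])
cv2.imwrite('pics/stand.png',np.hstack([cv2.resize(b['image'][130:210,230:310],(400,400)),cv2.resize(f['image'][120:220,220:320],(400,400))])[:,:,::-1])
# knob arc IK: jaws tangential
hc=W(-.037,.033,0)
for s in (1,-1):
  for e in (2.72,2.2,1.6,1.,.5,0):
    ph=-np.pi/2-e; r=hx*np.cos(ph)+hy*np.sin(ph);t=-hx*np.sin(ph)+hy*np.cos(ph)
    q=robot.inverse_kinematics(tcp(hc+.087*r+.143*ez,-ez),rpy(-ez,s*t));print(s,e,None if q is None else q.round(2))
```

```text
302 at z=.08: [-0.0194  0.0056] slope [-0.005 -0.015] foot [-0.019   0.0068] res 0.0014
21.4083 [-0.08393083  0.1012898   0.11957171] 0.5458083637862305
1 2.72 [-0.54  0.6   0.72  1.78 -0.47  0.95 -2.52]
1 2.2 [ 0.12  0.46 -0.17  1.83  0.1   0.86 -2.47]
1 1.6 [ 0.24  0.43 -0.22  1.88  0.12  0.85 -1.82]
1 1.0 [ 0.36  0.46 -0.26  1.84  0.15  0.86 -1.15]
1 0.5 [ 0.45  0.51 -0.33  1.76  0.2   0.9  -0.65]
1 0 [ 0.51  0.59 -0.41  1.65  0.27  0.96 -0.18]
-1 2.72 [ 0.34  0.56 -0.53  1.72  0.34  0.95 -0.09]
-1 2.2 [ 0.46  0.53 -0.62  1.81  0.38  0.92  0.42]
-1 1.6 [ 0.61  0.52 -0.72  1.86  0.43  0.92  1.06]
-1 1.0 [ 0.95  0.76 -1.18  1.81  0.78  1.13  1.46]
-1 0.5 [ 0.97  0.81 -1.18  1.73  0.82  1.18  2.01]
-1 0 [-0.36  0.72  0.91  1.7  -0.65  1.05 -2.56]
```

View pics/stand.png

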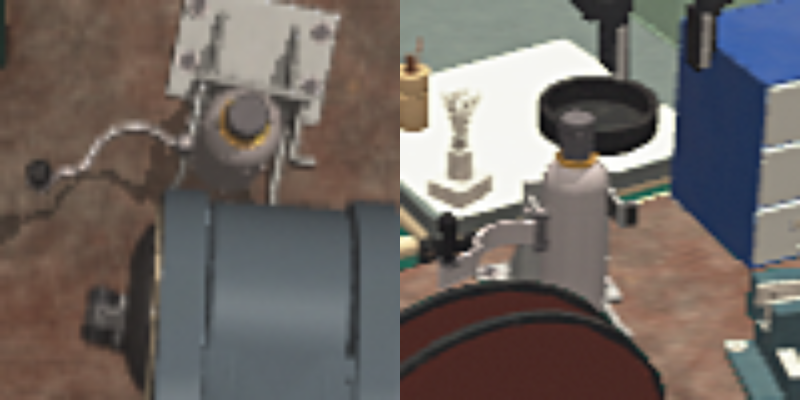

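```bash
cat > strap.py <<'E'
from h import *
from ax import axis
hc=W(-.037,.033,0)
def pose(e,z=.146):
    ph=-np.pi/2-e;r=hx*np.cos(ph)+hy*np.sin(ph)
    ps=-np.pi/2-e*2.1/2.72;t=-hx*np.sin(ps)+hy*np.cos(ps)
    return tcp(hc+.087*r+z*ez,-ez),rpy(-ez,t)
E
python3 - <<'E'
from strap import *
e0=2.72
print([robot.inverse_kinematics(*pose(e)).round(2)[[0,2,6]] for e in(2.72,2.4)])
p,o=pose(e0);robot.goto(p+.07*ez,o)
print(robot.move_straight(p,vel=.1,contact_N=6));robot.grip(.25,20)
s=robot.sense();print(s['t'],s['opening'],s['wrist_force'])
for e in np.linspace(e0,.05,15)[1:]:
    p,o=pose(e);c=robot.move_straight(p,vel=.07,attitude=o,contact_N=12)
    s=robot.sense();print(round(e,2),round(s['t'],2),c,np.round(s['wrist_force'],1))
    if c: break
f=frame('scene');b=frame('top');axis(f)
E
```

```text
[array([ 0.1 , -0.19, -2.42]), array([ 0.14, -0.21, -2.17])]
False
23.3583 0.2521912328528728 [ 0.46034155  0.41163576 -0.53986306]
2.53 23.74 False [ 0.  -0.4  0.5]
2.34 24.12 False [-0.5 -0.4 -0.3]
2.15 24.51 False [-0.1  0.   0.1]
1.96 24.89 False [0.1 0.  0.1]
1.77 25.27 False [0.3 0.5 0. ]
1.58 25.66 False [-0.3 -0.2 -0.4]
1.38 26.04 False [0.3 0.5 0.1]
1.19 26.43 False [ 0.3 -0.4 -0.2]
1.0 26.81 False [-0.3  0.5  0.4]
0.81 27.19 False [-0.6 -0.5 -0. ]
0.62 27.57 False [-0.1 -0.3  0.5]
0.43 27.96 False [ 0.1 -0.2 -0.2]
0.24 28.34 False [ 0.4  0.6 -0.2]
0.05 28.73 False [-0.7  0.1 -0.3]
311 at z=.08: [-0.0222  0.0036] slope [-0.095 -0.082] foot [-0.0146  0.0101] res 0.0037
```

Run:
```python
from strap import *
p,o=pose(-.14);c=robot.move_straight(p,vel=.03,attitude=o,contact_N=6)
s=robot.sense();print(c,s['t'],s['wrist_force'],'reached e off',(s['tcp_pos']-pose(0)[0])@hx)
robot.grip(.5);p=np.array(robot.sense()['tcp_pos']);robot.move_straight(p+.08*ez,vel=.12)
robot.goto(p+.12*ez-.16*hx,rpy(-ez,hx));robot.sleep(.2)
f=frame('scene');b=frame('top');axis(f,(.04,.085))
s=robot.sense();print(s['t'],s['wrist_force'])
X=cloud(b)[120:190,225:320].reshape(-1,3);D=X-np.r_[H,0];m=(X[:,2]>.128)&(X[:,2]<.16)&(D@hy<-.03);print('knob',m.sum(),(D[m]@hx).mean(),(D[m]@hy).mean())
cv2.imwrite('pics/end.png',np.hstack([cv2.resize(b['image'][130:210,230:310],(400,400)),cv2.resize(f['image'][120:220,220:320],(400,400))])[:,:,::-1])
```

```text
True 29.2083 [-1.35388919 -0.07158885 -0.1154997 ] reached e off 0.0019423736984315342
127 at z=.08: [-0.0193  0.0061] slope [-0.001  0.002] foot [-0.0192  0.006 ] res 0.0012
31.3667 [-0.10542128 -0.35219398  0.62587649]
knob 21 -0.04053082470754965 -0.05422636661177091
```

View pics/end.png

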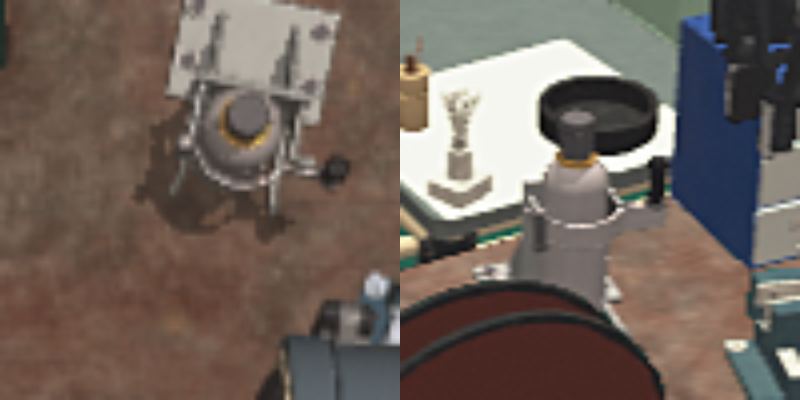

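Run:
```python
from h import *
b=load('top');X=cloud(b)
for n,(u,v) in dict(spool=(195,191),mark=(148,176),drv=(341,205)).items(): print(n,X[v,u].round(3),b['image'][v,u])
robot.close_job()
```

```text
spool [0.565 0.116 0.031] [239 243 243]
mark [0.616 0.268 0.009] [234 236 221]
drv [ 0.515 -0.34   0.023] [232 216  63]
the job is handed in; nothing more can be done
```

The cylinder is standing in the larger grey bracket with the strap shut, and the job was handed in after about 31 s of the 67 s allowed. It was carried level by its body and slid between the cheeks until its foot met the heel plate. I let go, then tipped it up by the valve cap, and released it once it stood. The strap was swung shut by its knob.

**What the last checks showed:**
- **Upright:** the cylinder's axis was within about 0.002 of vertical, as a slope.
- **Strap:** the final push stopped on contact. The knob measured 40.5 mm in front of the plate and 54 mm right of its middle, which puts the strap about 0.03 rad from fully shut (limit 0.1).
- **Bystanders:** the marker, screwdriver and spool were still where they were at the start. The spool was checked at a nearby pixel, because the first one fell in its hole.
- **Robot:** the arm was clear of everything.

**Checks that disagreed:**
- **Position:** the scene-camera fit put the cylinder's axis 19 mm in front of the plate and 6 mm left of its middle. A 48 mm cylinder cannot sit closer than 24 mm, and the cheeks allow only about 3 mm sideways. I put the difference down to calibration or fit offset, and both readings are still within limits.
- **Tipping:** between about 28° and 63° the wrist carried 4 to 5 N, nearly the cylinder's whole weight. The foot may have been only lightly on the bench there; I had no direct measurement of its height.

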